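# Set the regulator and back off the needle valve

### The job

Make the pressure test bench ready: first turn the regulator's black knob so that its white pointer stands at the red mark on the dial, then close the needle valve by turning its blue crank wheel clockwise until it comes up against its stop, and back it off exactly two full turns. Finish with the gripper still holding the wheel's upright black handle there, pinched between the fingers; leave the other things on the table where they are.

Things in the scene. Friction and masses are not known exactly. Their poses are not given: they have to be found in the camera images.
- regulator: pressure regulator: grey block 110 x 110 mm, 58 mm high, with a white dial of 54 mm radius and black scale ticks on top (dial face at 62 mm) and brass fittings reaching 67 mm from the centre on its two x sides; fixed to the table; origin under its centre, which lies on the knob's upright axis. Regulator and valve may swap sides
- knob (a joint): turn of the regulator's black knob about its upright axis, rad, counter-clockwise from above positive, 0 when the knob's pointer lies along the regulator's own x axis; turns endlessly, stays where left, friction about 0.04 N m
- knob_grip (a point): where to pinch the knob: on its axis, 93 mm above the table. The knob is a black disc of 30 mm radius (top at 70 mm) under a black grip bar 50 mm long, 14 mm wide, from 70 to 100 mm above the table; this point's x axis runs along the bar towards the pointer end
- pointer_tip (a point): tip of the knob's pointer, 36 mm from the axis: a white line from the middle of the grip bar's top along one half and down that end of the bar to a white nib on the disc
- setpoint_mark (a point): the point, 36 mm from the knob's axis, that the pointer tip has to reach: just inside the inner end of the red mark (14 x 8 mm, lying radially on the dial); does not move
- valve: needle valve: aluminium block 100 x 100 mm, 46 mm high, with a stem and a blue three-spoked crank wheel on top and brass fittings reaching 64 mm from the centre on its two y sides; fixed to the table; origin under its centre, which lies on the wheel's upright axis
- wheel (a joint): angle of the valve wheel, rad: 0 = closed, hard against its stop; grows as the wheel opens, counter-clockwise from above; can open to 26, starts 3 to 6.5 open. Equals the direction from the wheel's axis to the handle, from the valve's own x axis, with whole turns added. Friction 0.1 N m, stays where left. The wheel is 100 mm across and lies 84 to 102 mm above the table
- valve_handle: the wheel's upright handle: black plastic cylinder 21 mm in diameter standing on the rim 45 mm from the wheel's axis, from 102 to 154 mm above the table; it spins freely about its own upright axis, so that a gripper can hold it and carry it round without turning the wrist; origin at the centre of its foot
- handle_grip (a point): middle of the handle, on its axis, 130 mm above the table: the place to pinch it
- pressure_port: machined steel pressure port, turned part 32 mm diameter, 48 mm high; loose, not used; origin under its centre
- substrate0: green ceramic sensor substrate, 36 x 36 x 5 mm; loose, not used; origin under its centre
- substrate1: a second green ceramic substrate, same size; not used
- substrate2: a third green ceramic substrate, same size; not used
- pin_holder: black plastic gauge pin holder, 90 x 40 x 32 mm with five short steel pins standing to 58 mm; loose, not used; origin under its centre
- ref_cylinder: polished aluminium reference cylinder, 40 mm diameter, 60 mm high, upright; loose, not used; origin under its centre
- stage: aluminium sliding stage 70 x 75 x 18 mm on the brass slide track (track 60 x 352 mm, 34 mm high at its ends) at the far side; not used; origin under the stage's centre
Things that resemble listed ones, but are neither listed nor needed, are in the scene too. Leave any purple look-alike of the regulator alone.

How it is judged (in metres and radians):
On the way, in this order (a step that is already met when the one before it is completed fails the run):
1. the knob's pointer is brought to the red mark (horizontal distance between pointer_tip and setpoint_mark below 0.006 m), for 0.2 s.
2. the valve wheel is closed to its stop (value of joint wheel below 0.1 rad), for 0.1 s.
At the end, for the whole second after the job is handed in: the pointer tip is within 6 mm of the red mark's point; the wheel stands at rest two turns (12.57 rad, within 0.25 rad) open from its stop; the gripper still pinches the handle (over 2 N, the handle's axis within 20 mm of the TCP sideways, the TCP within 45 mm of the handle's middle) (horizontal distance between pointer_tip and setpoint_mark below 0.006 m and value of joint wheel between 12.3164 and 12.8164 rad and velocity of joint wheel between -0.1 and 0.1 rad/s and contact force between the fingers and valve_handle above 2 N and distance between the grasp point and handle_grip below 0.045 m and horizontal distance between the grasp point and handle_grip below 0.02 m); the arm keeps its last pose, push and grip.
It fails at once if one of the other things on the table is moved by more than 15 mm (distance of any of pressure_port, substrate0, substrate1, substrate2, pin_holder, ref_cylinder, stage from where it was at the start of the episode above 0.015 m).
It also fails if it takes over 67 s, if anything falls off the work surface, if the arm or the gripper's body presses on something with over 40 N, if the wrist force passes 120 N, or if a joint passes its speed limit or range.

### The arm

A 6-joint arm with a two-finger parallel gripper is mounted at the origin on the work surface. World frame = base frame: x ahead of the robot, y to its left, z up, the work surface at z = 0. Lengths are in mm, angles in rad, forces in N, time in s.
With the tool pointing down it reaches from about 275 to 750 mm from the base axis. Payload 10.2 kg.
Tool frame: the origin (TCP) lies between the finger pads, 19 mm behind the fingertips; this is the grasp point; z points along the fingers, x is the direction in which the jaws open and shut, and the axes are right-handed (so a half turn about z gives the same grasp; the last joint's range is limited). The gripper opens to 85 mm and grips with 20 to 120 N. Pads are 22 mm wide; open, the fingers measure 114 mm over their backs; the gripper's body (76 mm by 85 mm) begins 54 mm behind the grasp point. The pads swing forward as they close: fully open they stand 13 mm farther back than shut.
Start: joints at [1.073, 0.313, 1.498, -0, 1.331, -0.223], TCP at [142.474, 505.304, 249.994] pointing down, gripper open.
Joint ranges: [-2.94, 2.94], [-0.97, 2.17], [0.19, 2.56], [-1.23, 4.37], [0.02, 3.11], [-2.88, 2.88]. Speed limits (rad/s): [2.39, 2.39, 3.01, 3.14, 3.14, 3.14].

### API

Orientations are given as a unit quaternion [w, x, y, z].
In Python, from rig import ctrl gives the robot as it stands.
- The arm moves only by the tool play_rows, never from a script. Its argument "motion" is a list of rows, each a list of 2 entries, a list of its own where there are three numbers: the shift along the tool's x, y, z in mm, then the turn, a rotation vector about the tool's x, y, z in degrees. A call has 1 to 20 rows; each row shifts and turns the commanded pose from where the row before left it, along the tool's axes as they then stand; what a row does not reach is not made up. A row lasts 1/12 s, in which the tool goes at most 41.7 mm and 7.16 degrees, less where a joint would pass 70% of its speed; a pose out of reach is approached as far as the arm can. A call with a gripper value outside its range is refused whole. "fingers" is the finger opening in mm, from 0 to 85.4, set as the call begins (left out, the last holds). The fingers move at their own pace and stop on an object; "squeeze" is the grip in N (left out, the last holds). Time passes only in rows, so rows that do not move let the fingers close. It gives the time, the measured TCP pose, the force and the opening at its end, in the units of the state.
- ctrl.sense(): the state, without advancing time (a new reading comes with each control period).
- ctrl.capture(name): name is "side" or "top"; returns the picture (384x512x3 uint8, red, green, blue); there is no depth.
- ctrl.get_calibration(name): a dict with "K" (3x3 intrinsics, pixels), "R" (3x3) and "t" (3): a world point X has camera coordinates R X + t. Camera axes: x right, y down, z forward; pixel columns grow to the right and rows downward; lengths in mm; the calibration is good to about 2 mm. A picture is of the moment at which its call begins. get_calibration takes no time and is no camera call.
- ctrl.finish_job(): hands the job in, once; it reports no verdict.
Trained networks look in the newest picture that a camera, given by its name, has taken for a name from the list of things; names that differ only in an ending like _2 or _b are one class to them, and where a whole thing is asked for, a point or a joint stands for the part that bears it (a point fixed in the world has none). Each returns a list of dicts, best first, with "p" (0 to 1); they miss things now and then, are a little off and sometimes report something else, mostly with a low value. They report only what shows in the picture. A call takes as long as a camera call. They do not tell look-alikes from the thing itself.
- ctrl.spot_in(camera, name): "position" ([column, row] as shares, 0 to 1, of the picture: columns of its width, rows of its height, amid what is visible of it).
The state is a dict: "time_s": time; "joints": joint angles; "dq": joint speeds; "tau": joint torques, N m; "eef_pos": TCP position; "ee_rot": TCP orientation; "force": force on the tool from outside, world axes, zero at the start; "wrist_torque": the same for the moment, N m; "grip_width": opening from 0.0 (shut) to 1.0 (fully open).
Only numpy, scipy, OpenCV 4.12 (cv2) and the standard library are available. Lean on these libraries where they do the work, as an engineer would, in place of code of your own. Each camera call takes 0.05 s, during which the arm holds its last target. There are 200 camera calls.

## Working session

There is one attempt and no reset: what is moved stays moved. The work goes in short steps, Python scripts to look and compute and a tool call to move; the robot and the scene stay as the last step left them, time stands still between calls to the robot, and variables do not carry over. Pictures are saved under pics/ and viewed, about 8 in all and at most 12, crops included, and the job is handed in when it is done.

Besides the shell and the picture viewer there is one more tool, called by a JSON object that holds its "name" and its "arguments". play_rows: Moves the arm, as the interface text tells. Its arguments: {"type":"object","properties":{"motion":{"type":"array"},"fingers":{"type":"number"},"squeeze":{"type":"number"}},"required":["motion"]}

```bash
ls; mkdir -p pics
python3 - <<'E'
from rig import ctrl
import cv2,numpy as np
for n in("top","side"):
    im=ctrl.capture(n); cv2.imwrite(f"pics/{n}0.png",cv2.resize(im[:,:,::-1],(800,600),interpolation=cv2.INTER_CUBIC))
    c=ctrl.get_calibration(n); print(n,np.array(c["K"]).tolist(),np.round(c["R"],4).tolist(),np.round(c["t"],1).tolist())
    for k in("regulator","knob_grip","pointer_tip","setpoint_mark","valve","valve_handle","handle_grip"):
        print(k,[(round(d["p"],2),round(d["position"][0]*512,1),round(d["position"][1]*384,1)) for d in ctrl.spot_in(n,k)])
print(ctrl.sense())
E
```

```text
pics
top [[437.2197446104825, 0.0, 248.78803928797703], [0.0, 437.2197446104825, 182.36751265720113], [0.0, 0.0, 1.0]] [[-0.0128, -0.9996, -0.026], [-0.9977, 0.0145, -0.0666], [0.067, 0.0251, -0.9974]] [24.2, 563.1, 1227.3]
regulator [(0.87, 362.9, 109.3), (0.65, 329.8, 190.5)]
knob_grip [(0.67, 367.3, 106.7), (0.66, 330.1, 189.3), (0.65, 111.0, 200.0), (0.44, 182.6, 181.9)]
pointer_tip [(0.85, 367.1, 106.2), (0.6, 328.4, 190.7)]
setpoint_mark []
valve [(0.97, 184.0, 181.2)]
valve_handle [(0.47, 172.2, 163.6), (0.44, 256.0, 238.3), (0.4, 327.7, 189.2)]
handle_grip [(0.53, 166.0, 165.5)]
side [[385.0109507629197, 0.0, 255.249125180823], [0.0, 385.0109507629197, 190.70449282882538], [0.0, 0.0, 1.0]] [[0.983, -0.1836, -0.008], [-0.1454, -0.75, -0.6453], [0.1125, 0.6354, -0.7639]] [-568.8, 148.8, 1062.2]
regulator [(0.68, 356.7, 296.6), (0.56, 255.4, 273.7)]
knob_grip [(0.59, 365.4, 284.7), (0.58, 254.2, 265.7)]
pointer_tip [(0.98, 359.4, 287.3), (0.95, 256.6, 265.6)]
setpoint_mark [(0.56, 186.1, 164.8)]
valve [(0.84, 240.4, 154.9), (0.62, 216.1, 118.9)]
valve_handle [(0.56, 248.7, 130.2)]
handle_grip [(0.58, 246.5, 132.7), (0.18, 241.6, 154.3)]
{'time_s': 0.8, 'joints': array([ 1.07260859e+00,  3.12908091e-01,  1.49772749e+00,  7.63897815e-06,
        1.33098300e+00, -2.23393306e-01]), 'dq': array([ 0.00020322, -0.0012992 , -0.00012974,  0.00039685, -0.00042454,
        0.00063795]), 'tau': array([-1.75076424e-03, -4.12154067e+01, -2.59885794e+01, -2.27335304e-04,
        6.57798337e-04, -8.98550780e-07]), 'eef_pos': array([142.46525024, 505.30137915, 249.9796722 ]), 'ee_rot': array([ 1.96106954e-06,  7.97292553e-01,  6.03593063e-01, -1.33436641e-05]), 'force': array([-0.00821903,  0.51551277, -0.29551435]), 'wrist_torque': array([ 0.01683931, -0.02802802, -0.02271313]), 'grip_width': 1.0014530531739598}
```

View pics/top0.png

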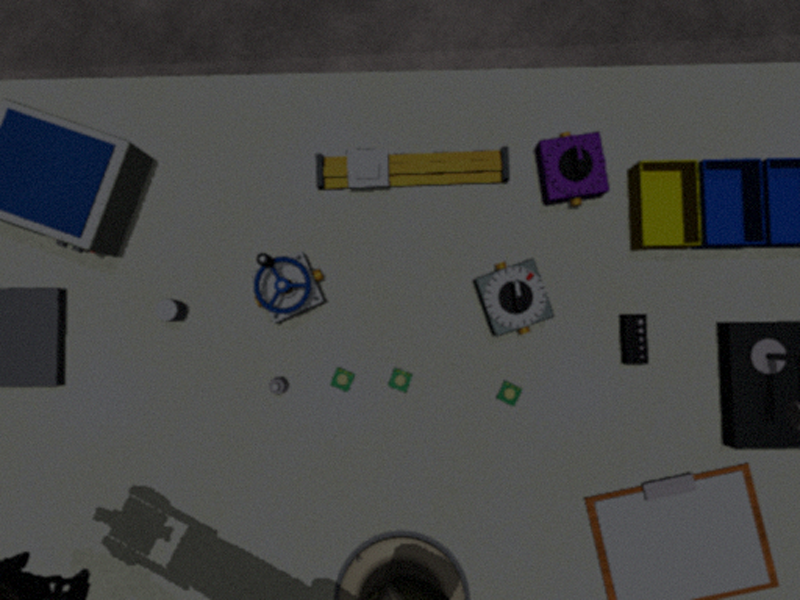

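View pics/side0.png

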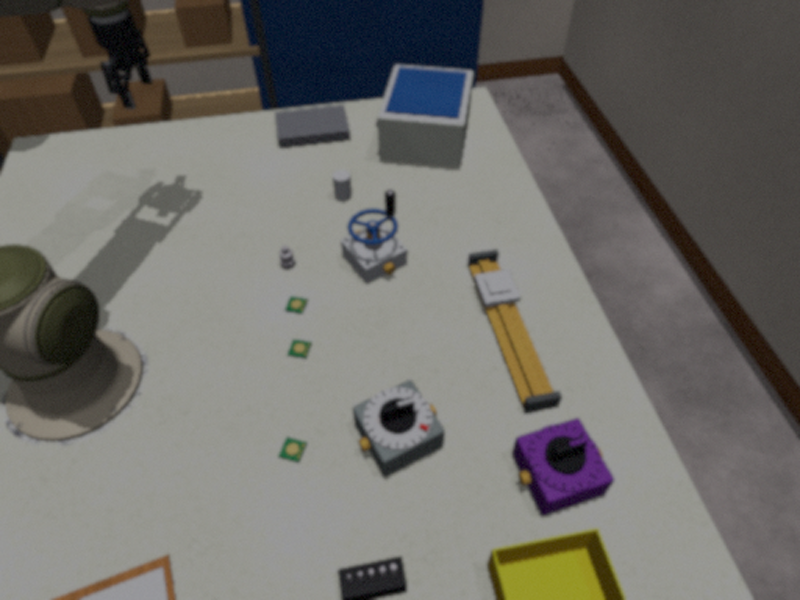

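The top view shows the grey regulator at full-resolution px (329,190) with a white dial and a red mark at about (339,177). The purple look-alike at (366,106) is rejected. The only blue wheel is at (184,181), with its handle at about (169,165). Next I'll make a rectified close-up of both.

```bash
cat > h.py <<'E'
from rig import ctrl
import cv2,numpy as np
def cal(n):
    c=ctrl.get_calibration(n); return [np.array(c[k],float) for k in("K","R","t")]
def proj(n,X):
    K,R,t=cal(n); p=K@(R@np.asarray(X,float)+t); return p[:2]/p[2]
def back(n,uv,z):
    K,R,t=cal(n); d=R.T@np.linalg.solve(K,[uv[0],uv[1],1]); c=-R.T@t; return c+d*(z-c[2])/d[2]
def rect(n,im,cx,cy,z,half=70,s=4):
    "bird's eye of plane z: right = -y, up = +x"
    K,R,t=cal(n); H=K@np.column_stack([R[:,0],R[:,1],R[:,2]*z+t])
    A=np.array([[0,-1/s,cx+half],[-1/s,0,cy+half],[0,0,1.]])
    o=cv2.warpPerspective(im,H@A,(2*half*s,2*half*s),flags=cv2.INTER_CUBIC|cv2.WARP_INVERSE_MAP)
    return o
E
python3 - <<'E'
from h import *
T=ctrl.capture("top");S=ctrl.capture("side")
np.save("T.npy",T);np.save("S.npy",S)
r=back("top",(330,190),62);v=back("top",(181,182),95);h=back("top",(169,165),150)
r2=back("side",(256,265),62);print(r,r2,v,h,back("side",(374/1.5625,226/1.5625),95),back("side",(390/1.5625,192/1.5625),150))
g=lambda a:np.clip(a.astype(float)*2.2,0,255).astype(np.uint8)
def pan(n,im,c,z):
    o=g(rect(n,im,c[0],c[1],z,65,3))
    cv2.line(o,(195,190),(195,200),(0,255,255),1);cv2.line(o,(190,195),(200,195),(0,255,255),1);return o
o=np.vstack([np.hstack([pan("top",T,r,62),pan("side",S,r,62)]),np.hstack([pan("top",T,v,95),pan("side",S,v,95)])])
o=cv2.resize(o,(600,600));cv2.imwrite("pics/crop1.png",o[:,:,::-1])
E
```

```text
[ 536.3689654  -206.54315002   62.        ] [ 543.02510312 -203.72959617   62.        ] [561.96135651 196.83102145  95.        ] [602.33523386 217.72257463 150.        ] [566.41281742 194.59760007  95.        ] [604.50700286 224.13096846 150.        ]
```

View pics/crop1.png

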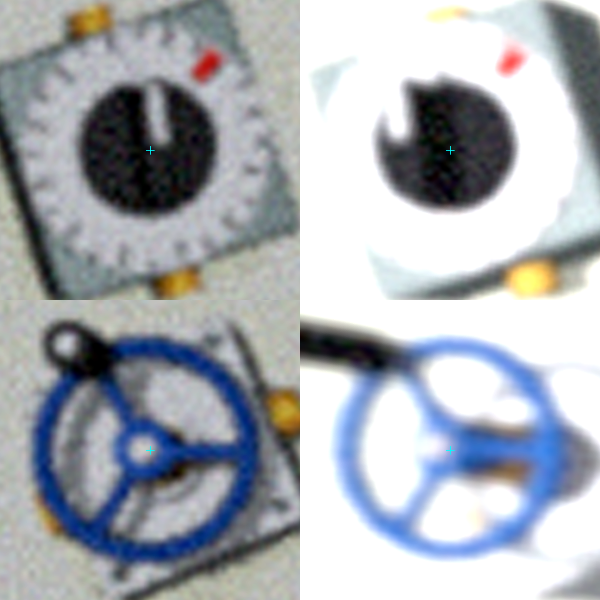

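Run:
```python
from h import *
T=np.load("T.npy");S=np.load("S.npy");c0=np.array([538,-206.])
w=lambda px,s,half:np.array([c0[0]+half-px[1]/s,c0[1]+half-px[0]/s])
outs=[]
for n,im,k in(("top",T,2.2),("side",S,1.15)):
    s,half=4,70
    o=rect(n,im,*c0,62,half,s).astype(int); 
    red=(o[...,0]>1.6*o[...,1])&(o[...,0]>1.6*o[...,2])&(o[...,0]>40)
    yy,xx=np.nonzero(red); m=w((xx.mean(),yy.mean()),s,half); 
    L=o.sum(2); wh=((L>np.percentile(L,60)*.6)).astype(np.uint8)
    # disc at z 70
    o7=rect(n,im,*c0,70,half,s); g=o7.sum(2)
    dk=((g<.35*np.percentile(g,70))).astype(np.uint8)
    N,lab,st,ce=cv2.connectedComponentsWithStats(dk)
    i=lab[280-40:280+40,280-40:280+40]; i=np.bincount(i[i>0]).argmax()
    cnt=max(cv2.findContours((lab==i).astype(np.uint8),0,2)[0],key=cv2.contourArea); hull=cv2.convexHull(cnt)
    e=cv2.minEnclosingCircle(hull); el=cv2.fitEllipse(hull)
    print(n,"mark",m,red.sum()/s/s,"disc",w(e[0],s,half),e[1]/s,w(el[0],s,half),np.array(el[1])/2/s)
    p=rect(n,im,*c0,100,half,s); outs.append(np.clip(p*k,0,255).astype(np.uint8))
o=np.hstack(outs)[140:420]; 
o=np.hstack([outs[0][120:420,120:420],outs[1][120:420,120:420]])
cv2.imwrite("pics/crop2.png",o[:,:,::-1])
```

```text
top mark [ 573.37879257 -230.03575851] 100.9375 disc [ 536.57730865 -204.50788879] 28.893945693969727 [ 536.90856934 -204.24637604] [28.20203972 28.55858421]
side mark [ 574.59930099 -232.24712171] 76.0 disc [ 538.42663574 -209.33178711] 28.541057586669922 [ 537.76306915 -208.9899826 ] [26.78761292 28.53546333]
```

View pics/crop2.png

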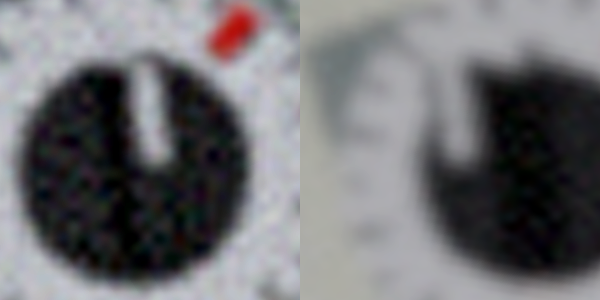

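Measured values:
- Knob axis: about (537.3, -206.6).
- Pointer: about +0.13 rad.
- Red mark: direction about -0.59 rad (top -0.61, side -0.56).

The crop confirms this is the grey regulator with the white dial and red mark. Next I move above the knob with the jaws across the bar.

{"name": "play_rows", "arguments": {"motion": [[[0,0,0],[0,0,-5.8]],[[0,0,0],[0,0,-5.8]],[[0,0,0],[0,0,-5.8]],[[0,0,0],[0,0,-5.8]],[[-27,10.7,0],[0,0,0]],[[-27,10.7,0],[0,0,0]],[[-27,10.7,0],[0,0,0]],[[-27,10.7,0],[0,0,0]],[[-27,10.7,0],[0,0,0]],[[-27,10.7,0],[0,0,0]],[[-27,10.7,0],[0,0,0]],[[-27,10.7,0],[0,0,0]],[[-27,10.7,0],[0,0,0]],[[-27,10.7,0],[0,0,0]],[[-27,10.7,0],[0,0,0]],[[-27,10.7,0],[0,0,0]],[[-27,10.7,0],[0,0,0]],[[-27,10.7,0],[0,0,0]]], "fingers": 50, "squeeze": 40}}

```text
time_s: 2.4
eef_pos: [340.5, 148.6, 250.2]
ee_rot: [0.0, 0.66, 0.752, 0.0]
force: [1.1, 0.1, -0.3]
grip_width: 0.587
```

{"name": "play_rows", "arguments": {"motion": [[[-27,10.7,0],[0,0,0]],[[-27,10.7,0],[0,0,0]],[[-27,10.7,0],[0,0,0]],[[-27,10.7,0],[0,0,0]],[[-27,10.7,0],[0,0,0]],[[-27,10.7,0],[0,0,0]],[[-27,10.7,0],[0,0,0]],[[-27,10.7,0],[0,0,0]],[[-27,10.7,0],[0,0,0]],[[-27,10.7,0],[0,0,0]],[[-27,10.7,0],[0,0,0]],[[-27,10.7,0],[0,0,0]],[[-27,10.7,0],[0,0,0]],[[-27,10.7,0],[0,0,0]],[[0,0,0],[0,0,0]],[[0,0,0],[0,0,0]]]}}

```text
time_s: 3.73
eef_pos: [537.7, -206.3, 249.3]
ee_rot: [-0.001, 0.66, 0.751, -0.0]
force: [-0.4, 0.9, 0.0]
grip_width: 0.585
```

{"name": "play_rows", "arguments": {"motion": [[[0,0,20],[0,0,0]],[[0,0,20],[0,0,0]],[[0,0,20],[0,0,0]],[[0,0,20],[0,0,0]],[[0,0,20],[0,0,0]],[[0,0,15],[0,0,0]],[[0,0,15],[0,0,0]],[[0,0,10],[0,0,0]],[[0,0,10],[0,0,0]],[[0,0,4],[0,0,0]],[[0,0,0],[0,0,0]],[[0,0,0],[0,0,0]]]}}

```text
time_s: 4.73
eef_pos: [537.8, -205.4, 96.5]
ee_rot: [0.0, 0.66, 0.752, 0.0]
force: [0.6, 0.3, -0.0]
grip_width: 0.588
```

{"name": "play_rows", "arguments": {"motion": [[[0,0,0],[0,0,0]],[[0,0,0],[0,0,0]],[[0,0,0],[0,0,0]],[[0,0,0],[0,0,0]],[[0,0,0],[0,0,0]],[[0,0,0],[0,0,0]],[[0,0,0],[0,0,0]],[[0,0,0],[0,0,0]],[[0,0,0],[0,0,0]],[[0,0,0],[0,0,0]]], "fingers": 0, "squeeze": 30}}

```text
time_s: 5.57
eef_pos: [538.0, -206.8, 96.9]
ee_rot: [0.002, 0.66, 0.752, -0.0]
force: [-0.5, -6.3, 1.8]
grip_width: 0.156
```

{"name": "play_rows", "arguments": {"motion": [[[-2,0,0],[0,0,0]],[[0,0,0],[0,0,4.1]],[[0,0,0],[0,0,4.1]],[[0,0,0],[0,0,4.1]],[[0,0,0],[0,0,4.1]],[[0,0,0],[0,0,4.1]],[[0,0,0],[0,0,4.1]],[[0,0,0],[0,0,4.1]],[[0,0,0],[0,0,4.1]],[[0,0,0],[0,0,4.1]],[[0,0,0],[0,0,4.1]],[[0,0,0],[0,0,0]],[[0,0,0],[0,0,0]],[[0,0,0],[0,0,0]]]}}

```text
time_s: 6.73
eef_pos: [538.2, -206.7, 96.8]
ee_rot: [-0.0, 0.881, 0.473, 0.001]
force: [-0.5, 4.0, 5.9]
grip_width: 0.154
```

{"name": "play_rows", "arguments": {"motion": [[[0,0,0],[0,0,0]],[[0,0,0],[0,0,0]],[[0,0,0],[0,0,0]],[[0,0,0],[0,0,0]],[[0,0,-5],[0,0,0]],[[0,0,-10],[0,0,0]],[[0,0,-20],[0,0,0]],[[0,0,-25],[0,0,0]],[[0,0,-30],[0,0,0]],[[0,0,-30],[0,0,0]],[[0,0,-30],[0,0,0]]], "fingers": 60}}

```text
time_s: 7.65
eef_pos: [537.7, -207.3, 248.6]
ee_rot: [0.0, 0.881, 0.473, 0.0]
force: [0.1, -0.4, 0.4]
grip_width: 0.701
```

{"name": "play_rows", "arguments": {"motion": [[[0,0,0],[0,0,-6.7]],[[0,0,0],[0,0,-6.7]],[[0,0,0],[0,0,-6.7]],[[0,0,0],[0,0,-6.7]],[[0,0,0],[0,0,-6.7]],[[30,-10,0],[0,0,0]],[[30,-10,0],[0,0,0]],[[30,-10,0],[0,0,0]],[[30,-10,0],[0,0,0]],[[30,-10,0],[0,0,0]],[[30,-10,0],[0,0,0]],[[30,-10,0],[0,0,0]],[[30,-10,0],[0,0,0]],[[0,0,0],[0,0,0]]]}}

```text
time_s: 8.82
eef_pos: [456.5, 36.4, 247.2]
ee_rot: [-0.0, 0.706, 0.708, 0.001]
force: [1.0, -0.1, -0.4]
grip_width: 0.703
```

Run:
```python
from h import *
T=ctrl.capture("top");S=ctrl.capture("side")
np.save("T1.npy",T);np.save("S1.npy",S)
pan=lambda n,im,c,z,k:np.clip(rect(n,im,c[0],c[1],z,70,2)*k,0,255).astype(np.uint8)
r=(538,-206.5);v=(563,196)
o=np.vstack([np.hstack([pan("top",T,r,z,2.2) for z in(62,100)]+[pan("side",S,r,62,1.1)]),np.hstack([pan("top",T,v,102,2.2),pan("top",T,v,154,2.2),pan("side",S,v,154,1.1)])])
o=cv2.resize(o,None,fx=.95,fy=.95);cv2.imwrite("pics/crop3.png",o[:,:,::-1]);print(o.shape)
for n,im in(("top",T),("side",S)):
    o=rect(n,im,*v,93,70,4).astype(int); b=((o[...,2]>1.6*o[...,0])&(o[...,2]>25)).astype(np.uint8)
    cnt=cv2.convexHull(np.vstack(cv2.findContours(b,0,2)[0])); e=cv2.fitEllipse(cnt)
    print(n,"wheel",v[0]+70-e[0][1]/4,v[1]+70-e[0][0]/4,np.array(e[1])/8)
```

```text
(532, 798, 3)
top wheel 561.9170608520508 198.79910278320312 [49.00936508 49.24629593]
side wheel 563.1090698242188 197.95933532714844 [46.36238098 50.18091583]
```

View pics/crop3.png

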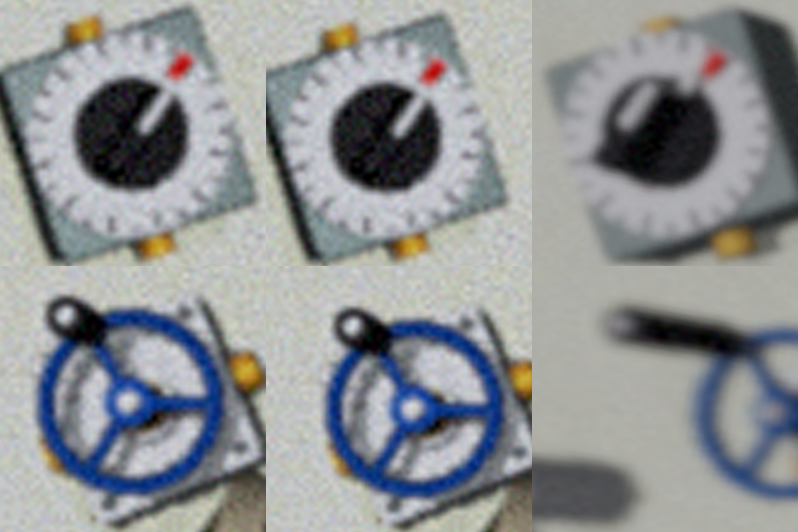

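Run:
```python
from h import *
S=np.load("S1.npy");T=np.load("T1.npy")
r=(538,-206.5)
p62=(561.7,-219.7,62); uv=proj("side",p62); 
for z in(70,71,72): 
    q=back("side",uv,z); print("nib",z,q[:2])
# pointer line on bar top: both cams at z=100
for n,im in(("top",T),("side",S)):
    o=rect(n,im,*r,100,70,4).astype(float).sum(2); o=cv2.GaussianBlur(o,(0,0),3)
    yy,xx=np.mgrid[:560,:560]; X=r[0]+70-yy/4;Y=r[1]+70-xx/4
    u=np.array([np.cos(-.585),np.sin(-.585)]); a=(X-538)*u[0]+(Y+207)*u[1]; b=-(X-538)*u[1]+(Y+207)*u[0]
    pts=[]
    for A in range(4,23,3):
        m=(abs(a-A)<1)&(abs(b)<9); w=o[m]-o[m].min(); w=np.where(w>.5*w.max(),w,0); pts.append((A,(w*b[m]).sum()/w.sum()))
    pts=np.array(pts); f=np.polyfit(pts[:,0],pts[:,1],1); print(n,np.round(pts[:,1],1),"slope",f)
    o=rect(n,im,*r,62,70,4).astype(int); red=(o[...,0]>1.5*o[...,1])&(o[...,0]>1.5*o[...,2])&(o[...,0]>40)
    yy,xx=np.nonzero(red);P=np.column_stack([r[0]+70-yy/4,r[1]+70-xx/4]);m=P.mean(0);w,V=np.linalg.eigh(np.cov(P.T));v=V[:,1]*np.sign(V[0,1]); print("mark",m,"axis",np.arctan2(v[1],v[0]),"from(538,-207)",np.arctan2(m[1]+207,m[0]-538),np.sqrt(w))
    for k in("handle_grip","valve_handle"): print(k,[(round(d["p"],2),back(n,np.array(d["position"])*[512,384],130)[:2].round(1)) for d in ctrl.spot_in(n,k)])
```

```text
nib 70 [ 560.74498924 -223.96323716]
nib 71 [ 560.62561289 -224.4961418 ]
nib 72 [ 560.50623655 -225.02904645]
top [ 1.5  1.3  1.1  1.3  1.2  0.9 -0.7] slope [-0.08740171  2.05906439]
mark [ 566.37789203 -228.67943445] axis -0.16497973273301333 from(538,-207) -0.6523726925451114 [ 8.35626127 25.99880784]
handle_grip [(0.39, array([599.8, 221.3])), (0.17, array([565.4, 181.5]))]
valve_handle [(0.6, array([ 377.3, -172.7])), (0.4, array([ 531.6, -192.3]))]
side [0.9 0.7 0.7 0.9 1.  1.8 2.1] slope [0.07099153 0.24552336]
mark [ 574.36652835 -231.91701245] axis -0.6946251211014413 from(538,-207) -0.6006989250183664 [2.13070609 3.41093943]
handle_grip [(0.48, array([592.7, 213.7]))]
valve_handle [(0.45, array([594.8, 217.1]))]
```

The pointer is aligned with the red mark, within about 1–1.5 mm. The handle is at about (602, 219) and the wheel axis at about (562.5, 198.4).

{"name": "play_rows", "arguments": {"motion": [[[26,20.8,0],[0,0,0]],[[26,20.8,0],[0,0,0]],[[26,20.8,0],[0,0,0]],[[26,20.8,0],[0,0,0]],[[26,20.8,0],[0,0,0]],[[26,20.8,0],[0,0,0]],[[26,20.8,0],[0,0,0]],[[0,0,0],[0,0,0]],[[0,0,0],[0,0,0]],[[0,0,20],[0,0,0]],[[0,0,20],[0,0,0]],[[0,0,20],[0,0,0]],[[0,0,20],[0,0,0]],[[0,0,20],[0,0,0]],[[0,0,10],[0,0,0]],[[0,0,7],[0,0,0]],[[0,0,0],[0,0,0]],[[0,0,0],[0,0,0]]]}}

```text
time_s: 10.62
eef_pos: [604.2, 214.1, 129.9]
ee_rot: [0.0, 0.708, 0.707, 0.0]
force: [-0.5, -0.1, 0.5]
grip_width: 0.7
```

{"name": "play_rows", "arguments": {"motion": [[[0,0,0],[0,0,0]],[[0,0,0],[0,0,0]],[[0,0,0],[0,0,0]],[[0,0,0],[0,0,0]],[[0,0,0],[0,0,0]],[[0,0,0],[0,0,0]],[[0,0,0],[0,0,0]],[[0,0,0],[0,0,0]],[[0,0,0],[0,0,0]],[[0,0,0],[0,0,0]]], "fingers": 0, "squeeze": 40}}

```text
time_s: 11.45
eef_pos: [604.3, 214.9, 130.1]
ee_rot: [0.0, 0.707, 0.707, 0.001]
force: [-0.7, 1.6, 5.6]
grip_width: 0.236
```

```bash
cat > arc.py <<'E'
import sys,numpy as np
def arc(a,b,n,r=45):
    t=np.radians(np.linspace(a,b,n+1)); P=np.column_stack([r*np.sin(t),r*np.cos(t)])
    d=[];acc=P[0].copy()
    for p in P[1:]:
        q=np.round(p-acc,1); acc+=q; d.append(q)
    return [[[float(x),float(y),0],[0,0,0]] for x,y in d]
if __name__=="__main__": a,b,n=map(float,sys.argv[1:4]); print(arc(a,b,int(n)))
E
python3 arc.py 21.5 -143.5 11
```

```text
[[[-11.4, 2.8, 0], [0, 0, 0]], [[-11.7, -0.2, 0], [0, 0, 0]], [[-11.3, -3.2, 0], [0, 0, 0]], [[-10.1, -6.1, 0], [0, 0, 0]], [[-8.2, -8.4, 0], [0, 0, 0]], [[-5.7, -10.3, 0], [0, 0, 0]], [[-2.8, -11.4, 0], [0, 0, 0]], [[0.2, -11.7, 0], [0, 0, 0]], [[3.2, -11.3, 0], [0, 0, 0]], [[6.1, -10.1, 0], [0, 0, 0]], [[8.4, -8.1, 0], [0, 0, 0]]]
```

{"name": "play_rows", "arguments": {"motion": [[[-11.4,2.8,0],[0,0,0]],[[-11.7,-0.2,0],[0,0,0]],[[-11.3,-3.2,0],[0,0,0]],[[-10.1,-6.1,0],[0,0,0]],[[0,0,0],[0,0,0]],[[0,0,0],[0,0,0]]]}}

```text
time_s: 11.95
eef_pos: [598.1, 168.7, 130.1]
ee_rot: [0.002, 0.708, 0.707, 0.0]
force: [4.2, -5.7, 3.5]
grip_width: 0.234
```

```bash
cat > st.py <<'E'
from h import *
s=ctrl.sense();p=s["eef_pos"];c=np.array([562.5,198.4]);d=p[:2]-c
print(s["time_s"],p.round(1),"F",s["force"].round(1),"r",np.hypot(*d).round(1),"th",np.degrees(np.arctan2(d[1],d[0])).round(1),"w",s["grip_width"])
E
python3 st.py
```

```text
11.95 [598.1 168.7 130.1] F [ 4.2 -5.7  3.5] r 46.4 th -39.9 w 0.23388785022045994
```

{"name": "play_rows", "arguments": {"motion": [[[-8.2,-8.4,0],[0,0,0]],[[-5.7,-10.3,0],[0,0,0]],[[-2.8,-11.4,0],[0,0,0]],[[0.2,-11.7,0],[0,0,0]],[[3.2,-11.3,0],[0,0,0]],[[6.1,-10.1,0],[0,0,0]],[[8.4,-8.1,0],[0,0,0]],[[0,0,0],[0,0,0]],[[0,0,0],[0,0,0]]]}}

```text
time_s: 12.7
eef_pos: [525.6, 171.9, 130.0]
ee_rot: [0.0, 0.707, 0.707, 0.0]
force: [-3.8, -0.0, 9.9]
grip_width: 0.234
```

```bash
python3 st.py; python3 arc.py -143.5 -178.5 7;python3 arc.py -178.5 -313.5 9
```

```text
12.7 [525.6 171.9 130. ] F [-3.8 -0.   9.9] r 45.4 th -144.3 w 0.23365736854719896
[[[3.3, -2.2, 0], [0, 0, 0]], [[3.4, -1.9, 0], [0, 0, 0]], [[3.6, -1.6, 0], [0, 0, 0]], [[3.7, -1.3, 0], [0, 0, 0]], [[3.8, -0.9, 0], [0, 0, 0]], [[3.9, -0.6, 0], [0, 0, 0]], [[3.9, -0.3, 0], [0, 0, 0]]]
[[[11.7, 1.2, 0], [0, 0, 0]], [[11.0, 4.2, 0], [0, 0, 0]], [[9.5, 6.9, 0], [0, 0, 0]], [[7.3, 9.2, 0], [0, 0, 0]], [[4.8, 10.7, 0], [0, 0, 0]], [[1.9, 11.6, 0], [0, 0, 0]], [[-1.3, 11.7, 0], [0, 0, 0]], [[-4.2, 11.0, 0], [0, 0, 0]], [[-6.9, 9.5, 0], [0, 0, 0]]]
```

{"name": "play_rows", "arguments": {"motion": [[[3.3,-2.2,0],[0,0,0]],[[3.4,-1.9,0],[0,0,0]],[[3.6,-1.6,0],[0,0,0]],[[3.7,-1.3,0],[0,0,0]],[[0,0,0],[0,0,0]]]}}

```text
time_s: 13.12
eef_pos: [519.4, 185.8, 130.0]
ee_rot: [0.001, 0.707, 0.707, 0.001]
force: [-0.4, 2.4, 7.2]
grip_width: 0.238
```

```bash
python3 st.py
```

```text
13.1167 [519.4 185.8 130. ] F [-0.4  2.4  7.2] r 44.9 th -163.6 w 0.23802644885450924
```

{"name": "play_rows", "arguments": {"motion": [[[3.8,-0.9,0],[0,0,0]],[[3.9,-0.6,0],[0,0,0]],[[3.9,-0.3,0],[0,0,0]],[[0,0,0],[0,0,0]]]}}

```text
time_s: 13.45
eef_pos: [518.0, 197.3, 130.0]
ee_rot: [0.001, 0.707, 0.707, 0.001]
force: [1.4, 2.0, 7.7]
grip_width: 0.231
```

```bash
python3 st.py
```

```text
13.45 [518.  197.3 130. ] F [1.4 2.  7.7] r 44.5 th -178.6 w 0.23137890565177377
```

No stop on that side, so it should be near +23° − 360°. I'll continue.

{"name": "play_rows", "arguments": {"motion": [[[11.7,1.2,0],[0,0,0]],[[11.0,4.2,0],[0,0,0]],[[9.5,6.9,0],[0,0,0]],[[7.3,9.2,0],[0,0,0]],[[4.8,10.7,0],[0,0,0]],[[1.9,11.6,0],[0,0,0]],[[-1.3,11.7,0],[0,0,0]],[[-4.2,11.0,0],[0,0,0]],[[0,0,0],[0,0,0]],[[0,0,0],[0,0,0]]]}}

```text
time_s: 14.28
eef_pos: [584.6, 236.4, 130.0]
ee_rot: [0.001, 0.708, 0.707, -0.0]
force: [-0.5, -5.7, 7.7]
grip_width: 0.233
```

```bash
python3 st.py; python3 arc.py -298.5 -358.5 12
```

```text
14.2833 [584.6 236.4 130. ] F [-0.5 -5.7  7.7] r 44.0 th 59.8 w 0.2334445033143158
[[[-2.0, 3.4, 0], [0, 0, 0]], [[-2.3, 3.1, 0], [0, 0, 0]], [[-2.6, 3.0, 0], [0, 0, 0]], [[-2.8, 2.7, 0], [0, 0, 0]], [[-3.1, 2.5, 0], [0, 0, 0]], [[-3.2, 2.2, 0], [0, 0, 0]], [[-3.5, 1.9, 0], [0, 0, 0]], [[-3.6, 1.6, 0], [0, 0, 0]], [[-3.7, 1.3, 0], [0, 0, 0]], [[-3.8, 0.9, 0], [0, 0, 0]], [[-3.9, 0.6, 0], [0, 0, 0]], [[-3.9, 0.3, 0], [0, 0, 0]]]
```

{"name": "play_rows", "arguments": {"motion": [[[-2.0,3.4,0],[0,0,0]],[[-2.3,3.1,0],[0,0,0]],[[-2.6,3.0,0],[0,0,0]],[[-2.8,2.7,0],[0,0,0]],[[-3.1,2.5,0],[0,0,0]],[[-3.2,2.2,0],[0,0,0]],[[0,0,0],[0,0,0]]]}}

```text
time_s: 14.87
eef_pos: [600.9, 221.3, 130.0]
ee_rot: [0.0, 0.707, 0.707, 0.0]
force: [-1.2, -1.4, 7.4]
grip_width: 0.23
```

{"name": "play_rows", "arguments": {"motion": [[[-3.5,1.9,0],[0,0,0]],[[0,0,0],[0,0,0]],[[0,0,0],[0,0,0]]]}}

```text
time_s: 15.12
eef_pos: [602.8, 218.1, 130.0]
ee_rot: [0.001, 0.707, 0.707, 0.0]
force: [-0.3, -1.7, 7.4]
grip_width: 0.237
```

{"name": "play_rows", "arguments": {"motion": [[[-3.6,1.6,0],[0,0,0]],[[0,0,0],[0,0,0]],[[0,0,0],[0,0,0]]]}}

```text
time_s: 15.37
eef_pos: [604.4, 214.6, 130.0]
ee_rot: [0.001, 0.707, 0.707, 0.001]
force: [0.6, 0.2, 7.0]
grip_width: 0.234
```

```bash
python3 st.py
```

```text
15.3667 [604.4 214.6 130. ] F [0.6 0.2 7. ] r 44.9 th 21.1 w 0.2336071887260297
```

{"name": "play_rows", "arguments": {"motion": [[[-3.7,1.3,0],[0,0,0]],[[0,0,0],[0,0,0]],[[0,0,0],[0,0,0]]]}}

```text
time_s: 15.62
eef_pos: [604.6, 214.0, 130.0]
ee_rot: [-0.002, 0.707, 0.707, 0.002]
force: [-4.2, 14.2, 8.9]
grip_width: 0.235
```

{"name": "play_rows", "arguments": {"motion": [[[-3.8,0.9,0],[0,0,0]],[[0,0,0],[0,0,0]],[[0,0,0],[0,0,0]]]}}

```text
time_s: 15.87
eef_pos: [604.7, 213.5, 130.0]
ee_rot: [-0.004, 0.707, 0.708, 0.004]
force: [-5.5, 30.9, 7.6]
grip_width: 0.235
```

```bash
python3 st.py
```

```text
15.8667 [604.7 213.5 130. ] F [-5.5 30.9  7.6] r 44.8 th 19.6 w 0.23500455972386758
```

Stop found: reaction 31 N at handle direction about 20.5°, held. Next I back off two full turns counter-clockwise.

```bash
python3 arc.py 21.5 381.5 20
```

```text
[[[12.1, -7.1, 0], [0, 0, 0]], [[9.4, -10.6, 0], [0, 0, 0]], [[5.6, -12.9, 0], [0, 0, 0]], [[1.3, -14.0, 0], [0, 0, 0]], [[-3.0, -13.8, 0], [0, 0, 0]], [[-7.2, -12.1, 0], [0, 0, 0]], [[-10.5, -9.3, 0], [0, 0, 0]], [[-12.9, -5.6, 0], [0, 0, 0]], [[-14.0, -1.4, 0], [0, 0, 0]], [[-13.8, 3.1, 0], [0, 0, 0]], [[-12.1, 7.1, 0], [0, 0, 0]], [[-9.3, 10.6, 0], [0, 0, 0]], [[-5.7, 12.9, 0], [0, 0, 0]], [[-1.3, 14.0, 0], [0, 0, 0]], [[3.0, 13.7, 0], [0, 0, 0]], [[7.2, 12.2, 0], [0, 0, 0]], [[10.5, 9.3, 0], [0, 0, 0]], [[12.9, 5.6, 0], [0, 0, 0]], [[14.1, 1.3, 0], [0, 0, 0]], [[13.7, -3.0, 0], [0, 0, 0]]]
```

{"name": "play_rows", "arguments": {"motion": [[[0,0,0],[0,0,0]],[[0,0,0],[0,0,0]],[[3.8,-0.9,0],[0,0,0]],[[3.7,-1.3,0],[0,0,0]],[[0,0,0],[0,0,0]]]}}

```text
time_s: 16.28
eef_pos: [604.0, 215.6, 130.0]
ee_rot: [0.0, 0.707, 0.707, 0.001]
force: [-1.0, 3.1, 7.7]
grip_width: 0.234
```

{"name": "play_rows", "arguments": {"motion": [[[12.1,-7.1,0],[0,0,0]],[[9.4,-10.6,0],[0,0,0]],[[5.6,-12.9,0],[0,0,0]],[[1.3,-14.0,0],[0,0,0]],[[-3.0,-13.8,0],[0,0,0]],[[-7.2,-12.1,0],[0,0,0]],[[-10.5,-9.3,0],[0,0,0]],[[-12.9,-5.6,0],[0,0,0]],[[-14.0,-1.4,0],[0,0,0]],[[-13.8,3.1,0],[0,0,0]],[[-12.1,7.1,0],[0,0,0]],[[-9.3,10.6,0],[0,0,0]],[[-5.7,12.9,0],[0,0,0]],[[-1.3,14.0,0],[0,0,0]],[[3.0,13.7,0],[0,0,0]],[[7.2,12.2,0],[0,0,0]],[[10.5,9.3,0],[0,0,0]],[[12.9,5.6,0],[0,0,0]],[[14.1,1.3,0],[0,0,0]],[[13.7,-3.0,0],[0,0,0]]]}}

```text
time_s: 17.95
eef_pos: [604.9, 214.2, 129.9]
ee_rot: [0.001, 0.708, 0.707, -0.0]
force: [-8.2, -7.2, 10.2]
grip_width: 0.237
```

```bash
python3 st.py
```

```text
17.95 [604.9 214.2 129.9] F [-8.2 -7.2 10.2] r 45.2 th 20.4 w 0.2370844090064078
```

{"name": "play_rows", "arguments": {"motion": [[[12.1,-7.1,0],[0,0,0]],[[9.4,-10.6,0],[0,0,0]],[[5.6,-12.9,0],[0,0,0]],[[1.3,-14.0,0],[0,0,0]],[[-3.0,-13.8,0],[0,0,0]],[[-7.2,-12.1,0],[0,0,0]],[[-10.5,-9.3,0],[0,0,0]],[[-12.9,-5.6,0],[0,0,0]],[[-14.0,-1.4,0],[0,0,0]],[[-13.8,3.1,0],[0,0,0]],[[-12.1,7.1,0],[0,0,0]],[[-9.3,10.6,0],[0,0,0]],[[-5.7,12.9,0],[0,0,0]],[[-1.3,14.0,0],[0,0,0]],[[3.0,13.7,0],[0,0,0]],[[7.2,12.2,0],[0,0,0]],[[10.5,9.3,0],[0,0,0]],[[12.9,5.6,0],[0,0,0]],[[14.1,1.3,0],[0,0,0]],[[13.7,-3.0,0],[0,0,0]]]}}

```text
time_s: 19.62
eef_pos: [604.9, 214.1, 129.9]
ee_rot: [0.001, 0.708, 0.707, -0.0]
force: [-7.4, -6.2, 11.1]
grip_width: 0.237
```

{"name": "play_rows", "arguments": {"motion": [[[0,0,0],[0,0,0]],[[0,0,0],[0,0,0]],[[0,0,0],[0,0,0]],[[0,0,0],[0,0,0]],[[0,0,0],[0,0,0]],[[0,0,0],[0,0,0]]]}}

```text
time_s: 20.12
eef_pos: [604.2, 215.0, 130.0]
ee_rot: [0.0, 0.707, 0.707, 0.001]
force: [-0.6, 3.0, 7.8]
grip_width: 0.234
```

```bash
python3 st.py
python3 - <<'E'
from h import *
T=ctrl.capture("top");S=ctrl.capture("side")
pan=lambda n,im,c,z,k:np.clip(rect(n,im,c[0],c[1],z,70,2)*k,0,255).astype(np.uint8)
r=(538,-206.5);v=(563,196)
o=np.vstack([np.hstack([pan("top",T,r,62,2.2),pan("side",S,r,62,1.1)]),np.hstack([pan("top",T,v,102,2.2),pan("side",S,v,130,1.1)])])
cv2.imwrite("pics/end.png",o[:,:,::-1])
E
```

```text
20.1167 [604.2 215.  130. ] F [-0.6  3.   7.8] r 44.9 th 21.7 w 0.23375068062734938
```

View pics/end.png

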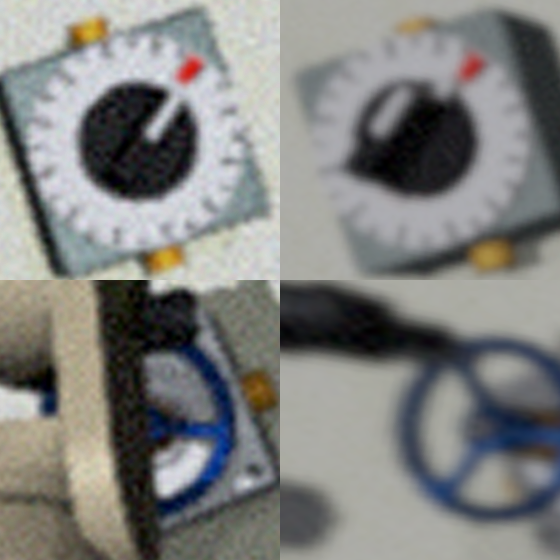

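The pointer (tip about (185,95) in the top-left panel) still points at the red mark. The gripper holds the handle at 21.7°, against the stop at about 20.6° plus two turns. Handing in.

```bash
python3 -c "
from rig import ctrl
print(ctrl.finish_job())"
```

```text
the job is handed in; nothing more can be done
None
```

The job is handed in at about 20 s of the 67 s allowed; no verdict was reported.

- **Regulator:** I turned the grey regulator's knob until its pointer lined up with the red mark. The two cameras put it within about 1–1.5 mm (6 mm allowed), and the last picture shows it still there. One automatic check of the mark in the top view failed, because it picked up stray pixels. I relied on the first top-view reading and the side view instead.
- **Valve:** I closed the wheel clockwise to its stop, which showed as a 31 N push-back with the handle at about 20.6°. I then backed it off exactly two turns. The handle now stands at 21.7°, about 0.02 rad from the target.
- **Grip:** The gripper still pinches the handle at mid-height, closed to about 20 mm with a 40 N squeeze.
- **Other things:** The arm touched only the knob and the handle. I did not measure the other things again at the end.

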